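# Lay two game cartons down on their own felt mats

## Task

The red and the blue game carton stand on end on the seam between a red and a blue felt mat. Without picking them up, push each one over from near its top so that it falls flat onto the mat of its own colour, red on red and blue on blue, and ends up lying within that mat on a broad face. Leave the green carton, the mug, the can, the dice cup and the two chalk cubes where they are.

Things in the scene. Friction and masses are not known exactly. Their poses are not given: they have to be found in the camera images.
- red_box: Red game carton with a cream panel of domino dots on both broad faces, 80 x 40 x 150 mm tall (its own x, y, z), 0.2 to 0.42 kg, standing upright at the start on the felt, astride the seam between the two mats. Origin: centre of its underside, which stands 9 mm above the table. Its broad faces look along its own +y and -y: it topples over easily if pushed near the top square on either broad face.
- red_box_top (a point): Centre of the red carton's top face, 150 mm from its origin along its own z.
- blue_box: Blue game carton with a cream panel of domino dots on both broad faces, 80 x 40 x 150 mm tall (its own x, y, z), 0.2 to 0.42 kg, standing upright at the start on the felt, astride the seam between the two mats. Origin: centre of its underside, which stands 9 mm above the table. Its broad faces look along its own +y and -y: it topples over easily if pushed near the top square on either broad face.
- blue_box_top (a point): Centre of the blue carton's top face, 150 mm from its origin along its own z.
- red_mat: Dark red felt mat, 260 x 200 mm (its own x, y), 3 mm thick, fixed. Origin: centre of its underside, 6 mm above the table. Its long (260 mm) edge along its own x lies next to the blue mat with a 6 mm seam; either mat may be on the left. The two mats have the same yaw.
- blue_mat: Dark blue felt mat, same size and height as the red one, fixed on the other side of the seam. Origin: centre of its underside.
- board: Fixed dark wooden board under both mats, 320 x 430 x 6 mm (its own x, y, z). Origin: centre of its underside, on the table, below the middle of the seam; the seam runs along its own x, the mats lie on its +y and -y sides. The two cartons stand about 65 mm either side of the middle, along the seam.
- chalk_near: Chalk cube, 23 mm wide, 22 mm high, blue top, on the bare wooden strip of the board nearest the robot. Origin: centre of its underside. A bystander to be left where it is.
- chalk_far: Chalk cube, 23 mm wide, 22 mm high, green top, on the bare wooden strip of the board farthest from the robot. Origin: centre of its underside. A bystander to be left where it is.
- green_box: Green game carton, 80 x 40 x 150 mm tall, standing on the table on the right. Origin: centre of its underside. A bystander to be left where it is.
- mug: White mug, 80 mm wide, 95 mm high, on the left. Origin: centre of its underside. A bystander to be left where it is.
- drink_can: Orange can, 66 mm wide, 115 mm high, on the left. Origin: centre of its underside. A bystander to be left where it is.
- dice_cup: Brown dice cup, 76 mm wide, 90 mm high, on the right. Origin: centre of its underside. A bystander to be left where it is.

How it is judged:
By the outcome, as a careful person would: the job done as asked, in the order asked, and still so for the second after the job is handed in, with the robot touching nothing.
It also fails if it takes over 48 s, if anything falls off the work surface, if the arm or the gripper's body presses on something with over 40 N, if the wrist force passes 120 N, or if a joint passes its speed limit or range.

## Robot

A 6-joint arm with a two-finger parallel gripper is mounted at the origin on the work surface. World frame = base frame: x ahead of the robot, y to its left, z up, the work surface at z = 0. Lengths are in m, angles in rad, forces in N, time in s.
With the tool pointing down it reaches from about 0.35 to 0.925 m from the base axis. Payload 6.4 kg.
Tool frame: the origin (TCP) lies midway between the tips of the shut fingers; the grasp point (between the pads) lies 19 mm behind it; z points along the fingers, y is the line along which they close (so a half turn about z gives the same grasp; the last joint's range is limited). The gripper opens to 85 mm and grips with 20 to 120 N. Pads are 22 mm wide; open, the fingers measure 114 mm over their backs; the gripper's body (76 mm by 85 mm) begins 54 mm behind the grasp point. The pads swing forward as they close: fully open they stand 13 mm farther back than shut.
Start: joints at [1.154, 0.245, 1.558, -0, 1.339, -0.174], TCP at [0.156, 0.631, 0.231] pointing down, gripper open.
Joint ranges: [-3.13, 3.13], [-1.02, 2.26], [0.13, 2.54], [-0.95, 4.09], [0.21, 2.88], [-2.74, 2.74]. Speed limits (rad/s): [2.57, 2.57, 3.14, 3.14, 3.14, 3.14].

## Interface

Orientations are given as a rotation vector (axis times angle).
In Python, from workcell import arm gives the robot as it stands.
- The arm moves only by the shell command python3 -m pendant 'ROWS' [FORCE]. ROWS is a JSON object of lists of equal length, an entry for each row: "linear": the shift along the tool's x, y, z in units of 50 mm (1.0 is 50 mm), a list of three; "twist": the turn about the tool's z in degrees; "fingers": the opening, from 0 (shut) to 1 (fully open). A call has 1 to 10 rows; each row is the pose to reach, as a shift and turn from the pose commanded when the call began, along the tool's axes at that moment; what a row does not reach only later rows make up. A row lasts 1/8 s, in which the tool goes at most 62.5 mm and 10.7 degrees, less where a joint would pass 70% of its speed; a pose out of reach is approached as far as the arm can. A call with a gripper value outside its range is refused whole. The fingers move at their own pace and stop on an object; FORCE is the grip in N (left out, the last holds). Time passes only in rows, so rows that repeat a pose let the fingers close. It gives the time, the measured TCP pose, the force, the opening and the grip force at its end, in the units of the state.
- arm.get_obs(): the state, without advancing time (a new reading comes with each control period).
- arm.snapshot(name): name is "scene" or "top" or "wrist"; returns (picture, depth): 384x512x3 uint8, blue, green, red; 384x512 float32, m along the optical axis (not along the pixel's ray), 0 where there is no reading.
- arm.calibration(name): a dict with "intrinsics" (3x3 intrinsics, pixels), "world_to_cam" (4x4, takes a point from world to camera coordinates); the wrist camera has in their place "mount" (4x4, takes a point from camera to tool coordinates, whose origin is the TCP and whose axes are the flange's). Camera axes: x right, y down, z forward; pixel columns grow to the right and rows downward; lengths in m; the calibration is good to about 2 mm. A picture is of the moment at which its call begins: read the wrist's pose just before it. calibration takes no time and is no camera call.
- arm.sign_off(): hands the job in; it is judged then, once.
Trained networks look in the newest picture that a camera, given by its name, has taken for a name from the list of things; names that differ only in an ending like _2 or _b are one class to them, and where a whole thing is asked for, a point or a joint stands for the part that bears it (a point fixed in the world has none). Each returns a list of dicts, best first, with "conf" (0 to 1); they miss things now and then, are a little off and sometimes report something else, mostly with a low value. They report only what shows in the picture. A call takes as long as a camera call.
- arm.trace(camera, thing): "pixels" (384x512 bool, what is visible of it) and "point" ([column, row] in pixels, amid what is visible of it).
- arm.pinpoint(camera, thing): "point" ([column, row] in pixels: a listed point, or the origin of a listed thing).
The state is a dict: "t": time; "joints": joint angles; "joint_vel": joint speeds; "joint_efforts": joint torques, N m; "position": TCP position; "tool_rot": TCP orientation; "contact_force": force on the tool from outside, world axes, zero at the start; "ft_torque": the same for the moment, N m; "gripper_width": finger opening in m; "grip_force": force on a finger pad.
Only numpy, scipy, OpenCV 4.12 (cv2) and the standard library are available. Lean on these libraries where they do the work, as an engineer would, in place of code of your own. Each camera call takes 0.05 s, during which the arm holds its last target. There are 200 camera calls.

## Working session

There is one attempt and no reset: what is moved stays moved. The work goes in short steps, Python scripts to look and compute and a shell command to move; the robot and the scene stay as the last step left them, time stands still between calls to the robot, and variables do not carry over. Pictures are saved under pics/ and viewed, at most 10 in all, crops included, and the job is handed in when it is done.

```bash
mkdir -p pics; ls; cat > h.py <<'E'
import numpy as np, cv2
from workcell import arm
def world(cam,depth,mask):
    c=arm.calibration(cam);K=np.array(c["intrinsics"]);T=np.linalg.inv(np.array(c["world_to_cam"]))
    v,u=np.nonzero(mask&(depth>0));z=depth[v,u]
    p=np.stack([(u-K[0,2])/K[0,0]*z,(v-K[1,2])/K[1,1]*z,z,np.ones_like(z)])
    return (T@p)[:3].T
E
python3 - <<'E'
from h import *
o=arm.get_obs();print(o["t"],o["position"],o["tool_rot"],o["gripper_width"])
for cam in("scene","top"):
    im,d=arm.snapshot(cam);cv2.imwrite(f"pics/{cam}0.png",im)
    for n in("red_box","blue_box","red_mat","blue_mat","board","chalk_near","chalk_far","green_box","mug","drink_can","dice_cup"):
        r=arm.trace(cam,n)
        if not r: print(cam,n,None);continue
        r=r[0];p=world(cam,d,np.array(r["pixels"]))
        hi=p[p[:,2]>np.percentile(p[:,2],98)-0.008]
        q=cv2.minAreaRect(hi[:,:2].astype(np.float32)*1000)
        print(cam,n,round(r["conf"],2),np.round(r["point"]),"z",np.round(np.percentile(p[:,2],[2,98]),3),"top rect mm",np.round(q[0]),np.round(q[1]),round(q[2],1),len(hi))
E
```

```text
pics
0.0 [0.15602545 0.6304166  0.23017958] [-3.80368805e-01 -3.11790874e+00  2.91239422e-03] 0.08521029005088429
scene red_box 0.77 [259. 212.] z [0.01  0.161] top rect mm [608.  42.] [41. 80.] 78.2 287
scene blue_box 0.94 [295. 197.] z [0.01  0.161] top rect mm [479.  71.] [42. 81.] 83.5 268
scene red_mat 0.74 [294. 242.] z [0.003 0.013] top rect mm [559. 158.] [203. 270.] 81.2 3595
scene blue_mat 0.71 [249. 189.] z [0.003 0.013] top rect mm [527. -39.] [219. 263.] 79.6 1854
scene board 0.73 [255. 248.] z [-0.    0.01] top rect mm [543.  56.] [430. 323.] 80.4 1556
scene chalk_near 0.65 [323. 207.] z [0.003 0.03 ] top rect mm [409. 139.] [23. 27.] 75.5 43
scene chalk_far 0.6 [295. 245.] z [0.003 0.013] top rect mm [559. 158.] [203. 266.] 80.4 3621
scene green_box 0.74 [175. 126.] z [0.005 0.153] top rect mm [ 577. -464.] [86. 39.] 65.9 171
scene mug 0.78 [415. 274.] z [-0.001  0.095] top rect mm [416. 503.] [80. 78.] 35.4 154
scene drink_can 0.67 [378. 314.] z [0.009 0.117] top rect mm [597. 510.] [58. 59.] 50.3 380
scene dice_cup 0.87 [214. 111.] z [0.001 0.09 ] top rect mm [ 397. 
[... 168 characters left out ...]
mm [475.  68.] [40. 79.] 81.4 177
top red_mat 0.55 [221. 206.] z [0.002 0.015] top rect mm [556. 155.] [197. 259.] 79.9 1665
top blue_mat 0.88 [272. 214.] z [0.002 0.016] top rect mm [520. -50.] [196. 258.] 80.8 1727
top board 0.71 [261. 178.] z [-0.002  0.013] top rect mm [538.  53.] [429. 321.] 80.3 963
top chalk_near None
top chalk_far None
top green_box 0.59 [382. 202.] z [0.008 0.155] top rect mm [ 572. -468.] [79. 40.] 66.3 185
top mug 0.64 [138. 242.] z [-0.001  0.097] top rect mm [410. 498.] [75. 77.] 42.3 70
top drink_can 0.75 [135. 196.] z [0.01 0.12] top rect mm [593. 505.] [59. 55.] 6.9 143
top dice_cup 0.87 [382. 246.] z [-0.002  0.093] top rect mm [ 393. -462.] [71. 73.] 0.5 71
```

View pics/scene0.png

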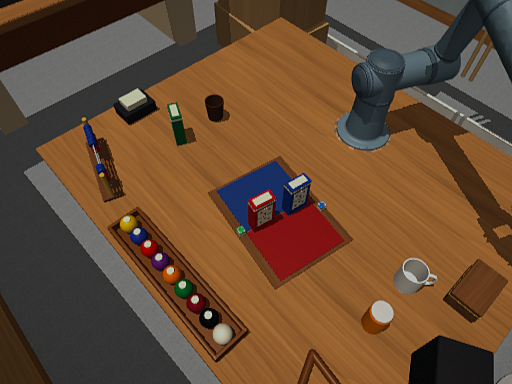

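View pics/top0.png

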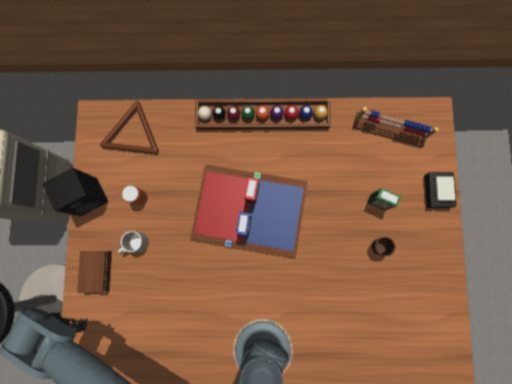

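The red mat is on the left (+y) and the blue mat is on the right. The red carton is at about (0.607, 0.040) and the blue at (0.477, 0.070), both yawed about -10°. In the scene picture, red is at px (262,210) and blue at (296,193), which agrees with the networks. Scene `chalk_far` was actually the mat; the real far cube is at px (241,230).

I'll shut the fingers and take the red carton first, from its right side.

```bash
cat >> h.py <<'E'
from scipy.spatial.transform import Rotation as Rn
S=np.array([.985,-.17,0]);N=np.array([.17,.985,0])
def go(x,y,z):
    o=arm.get_obs();R=Rn.from_rotvec(o["tool_rot"]).as_matrix()
    e=np.degrees(np.arctan2(N[1],N[0])-np.arctan2(R[1,1],R[0,1]))
    print("t",round(o["t"],2),"pos",np.round(o["position"],4),"units",np.round(R.T@(np.array([x,y,z])-o["position"])/.05,2),"twist",round(-e,1),"toolx",R[:,0].round(3),"F",np.round(o["contact_force"],1))
E
python3 -m pendant '{"linear":[[-1,-0.9,0],[-2,-1.8,0],[-3,-2.7,0],[-4,-3.6,0],[-5,-4.5,0],[-6,-5.4,0],[-7,-6.3,0],[-8,-7.2,0],[-9,-8.1,0],[-9,-8.1,0]],"twist":[-1,-2,-3,-4,-4,-4,-4,-4,-4,-4],"fingers":[0,0,0,0,0,0,0,0,0,0]}'
python3 -c "
from h import *
go(.5946,-.029,.23)"
```

```text
t: 2.45
position: [0.4969, 0.1273, 0.2316]
tool_rot: [0.274, 3.129, 0.0]
contact_force: [0.5, -0.1, 0.1]
gripper_width: -0.0
grip_force: 0.0
t 2.45 pos [0.4969 0.1273 0.2316] units [-2.47 -2.74  0.03] twist -0.2 toolx [-0.985  0.174 -0.001] F [ 0.5 -0.1  0.1]
```

```bash
python3 -m pendant '{"linear":[[-0.9,-0.9,0],[-1.7,-1.8,0],[-2.47,-2.74,0],[-2.47,-2.74,0],[-2.47,-2.74,0.5],[-2.47,-2.74,1],[-2.47,-2.74,1.5],[-2.47,-2.74,2],[-2.47,-2.74,2],[-2.47,-2.74,2]],"twist":[0,0,0,0,0,0,0,0,0,0],"fingers":[0,0,0,0,0,0,0,0,0,0]}'
python3 - <<'E'
from h import *
go(.6065,.04,.13)
im,d=arm.snapshot("scene");cv2.imwrite("pics/scene1.png",cv2.resize(im[130:300,180:380],None,fx=3,fy=3))
E
```

```text
t: 3.7
position: [0.5943, -0.0262, 0.1325]
tool_rot: [0.27, 3.128, -0.0]
contact_force: [-0.2, -1.1, -0.3]
gripper_width: -0.0001
grip_force: 0.0
t 3.7 pos [ 0.5943 -0.0262  0.1325] units [-0.01  1.35  0.05] twist -0.1 toolx [-0.985  0.172 -0.002] F [-0.2 -1.1 -0.3]
```

View pics/scene1.png

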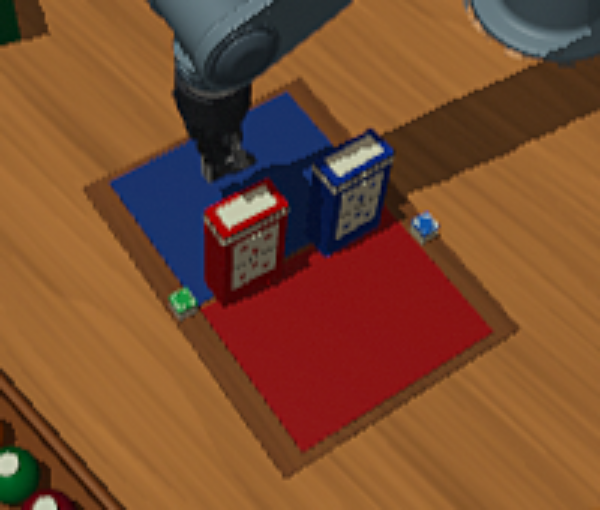

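The shut fingers (px 225,165) are behind the red carton and centred on it. The chalk cubes are clear. Pushing slowly towards +n.

```bash
python3 -m pendant '{"linear":[[0,0.3,0],[0,0.5,0],[0,0.65,0],[0,0.8,0],[0,0.95,0],[0,1.1,0],[0,1.25,0],[0,1.4,0],[0,1.55,0],[0,1.65,0]],"twist":[0,0,0,0,0,0,0,0,0,0],"fingers":[0,0,0,0,0,0,0,0,0,0]}'
python3 - <<'E'
from h import *
go(.6065,.04,.13)
im,d=arm.snapshot("scene");cv2.imwrite("pics/scene2.png",cv2.resize(im[130:300,180:380],None,fx=3,fy=3))
E
```

```text
t: 5.0
position: [0.608, 0.0552, 0.1313]
tool_rot: [-0.271, -3.13, -0.0]
contact_force: [0.1, 0.4, -0.2]
gripper_width: -0.0
grip_force: 0.0
t 5.0 pos [0.608  0.0552 0.1313] units [-0.02 -0.31  0.03] twist -0.1 toolx [-0.985  0.172  0.   ] F [ 0.1  0.4 -0.2]
```

View pics/scene2.png

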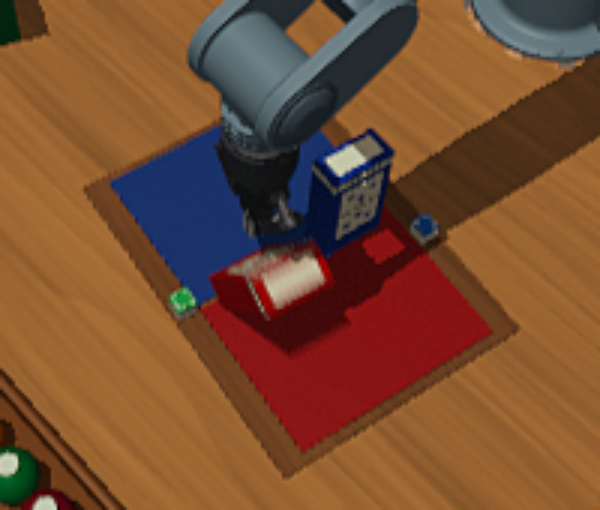

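The red carton (px 275,280) is past its balance point and falling onto the red mat. I'll lift and go round to the blue carton's left side.

```bash
python3 -m pendant '{"linear":[[0,0,-0.7],[0,0,-1.4],[0,0,-2],[0,0,-2],[0.8,0.4,-2],[1.6,0.8,-2],[2.3,1.1,-2],[2.63,1.24,-2],[2.63,1.24,-2],[2.63,1.24,-2]],"twist":[0,0,0,0,0,0,0,0,0,0],"fingers":[0,0,0,0,0,0,0,0,0,0]}'
python3 - <<'E'
from h import *
go(.4889,.1385,.13)
im,d=arm.snapshot("scene");cv2.imwrite("pics/scene3.png",cv2.resize(im[130:300,180:380],None,fx=3,fy=3))
for n in("red_box","blue_box"):
    r=arm.trace("scene",n)[0];p=world("scene",d,np.array(r["pixels"]))
    h=np.percentile(p[:,2],98);hi=p[p[:,2]>h-.008]
    q=cv2.minAreaRect(hi[:,:2].astype(np.float32)*1000);print(n,r["conf"],h,np.round(q[0]),np.round(q[1]),q[2])
E
```

```text
t: 6.3
position: [0.4899, 0.1378, 0.2312]
tool_rot: [0.272, 3.129, -0.0]
contact_force: [-0.2, -1.2, -0.4]
gripper_width: -0.0
grip_force: 0.0
t 6.3 pos [0.4899 0.1378 0.2312] units [0.02 0.01 2.02] twist -0.2 toolx [-0.985  0.173 -0.   ] F [-0.2 -1.2 -0.4]
red_box 0.87 0.052511832171365694 [628. 141.] [152.  82.] 78.28805541992188
blue_box 0.74 0.1608575748927045 [478.  72.] [41. 80.] 82.06903076171875
```

View pics/scene3.png

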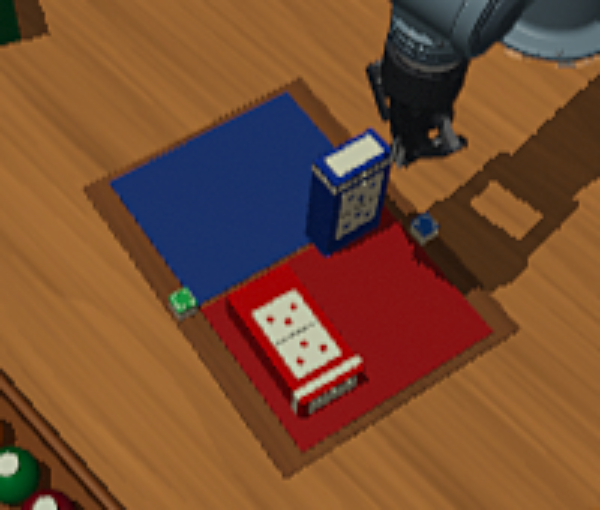

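The red carton lies flat on the red mat (centre px 297,335, top at 52 mm) with margins inside every edge. Now descend and push the blue carton towards -n.

```bash
python3 -m pendant '{"linear":[[0,0,0.5],[0,0,1],[0,0,1.5],[0,0,2],[0,0,2],[0,0,2],[0,-0.2,2],[0,-0.4,2],[0,-0.5,2],[0,-0.6,2]],"twist":[0,0,0,0,0,0,0,0,0,0],"fingers":[0,0,0,0,0,0,0,0,0,0]}'
python3 -m pendant '{"linear":[[0,-0.15,0],[0,-0.3,0],[0,-0.45,0],[0,-0.6,0],[0,-0.75,0],[0,-0.9,0],[0,-1.05,0],[0,-1.05,0],[0,-1.05,0],[0,-1.05,-0.5]],"twist":[0,0,0,0,0,0,0,0,0,0],"fingers":[0,0,0,0,0,0,0,0,0,0]}'
python3 -m pendant '{"linear":[[0,0,-0.7],[0,0,-1.4],[0,0.5,-2],[0,1.2,-2],[0,2,-2],[0,3,-2],[0,4,-2],[0,4,-2],[0,4,-2],[0,4,-2]],"twist":[0,0,0,0,0,0,0,0,0,0],"fingers":[0,0,0,0,0,0,0,0,0,0]}'
python3 - <<'E'
from h import *
im,d=arm.snapshot("scene");cv2.imwrite("pics/scene4.png",cv2.resize(im[100:356,150:450],None,fx=2.3,fy=2.3))
for n in("red_box","blue_box","chalk_near","green_box","mug","drink_can","dice_cup"):
    r=arm.trace("scene",n)[0];p=world("scene",d,np.array(r["pixels"]))
    h=np.percentile(p[:,2],98);hi=p[p[:,2]>h-.008]
    q=cv2.minAreaRect(hi[:,:2].astype(np.float32)*1000);print(n,round(r["conf"],2),round(h,3),np.round(q[0]),np.round(q[1]),round(q[2],1))
E
```

```text
t: 7.7
position: [0.484, 0.1083, 0.1315]
tool_rot: [0.272, 3.129, 0.0]
contact_force: [0.5, -0.5, 0.2]
gripper_width: -0.0001
grip_force: 0.0
t: 8.95
position: [0.4733, 0.0575, 0.1546]
tool_rot: [-0.271, -3.125, -0.0]
contact_force: [0.6, 0.1, -0.3]
gripper_width: -0.0003
grip_force: 0.0
t: 10.2
position: [0.5093, 0.2533, 0.2563]
tool_rot: [-0.273, -3.13, 0.0]
contact_force: [0.1, -0.1, 0.6]
gripper_width: 0.0
grip_force: 0.0
red_box 0.66 0.052 [629. 142.] [150.  81.] 78.5
blue_box 0.79 0.053 [463. -29.] [152.  82.] 82.0
chalk_near 0.66 0.053 [463. -29.] [151.  82.] 82.0
green_box 0.67 0.152 [ 577. -465.] [87. 39.] 66.2
mug 0.9 0.095 [416. 503.] [78. 78.] 45.9
drink_can 0.78 0.117 [597. 508.] [58. 58.] 50.7
dice_cup 0.66 0.09 [ 397. -458.] [75. 72.] 50.7
```

View pics/scene4.png

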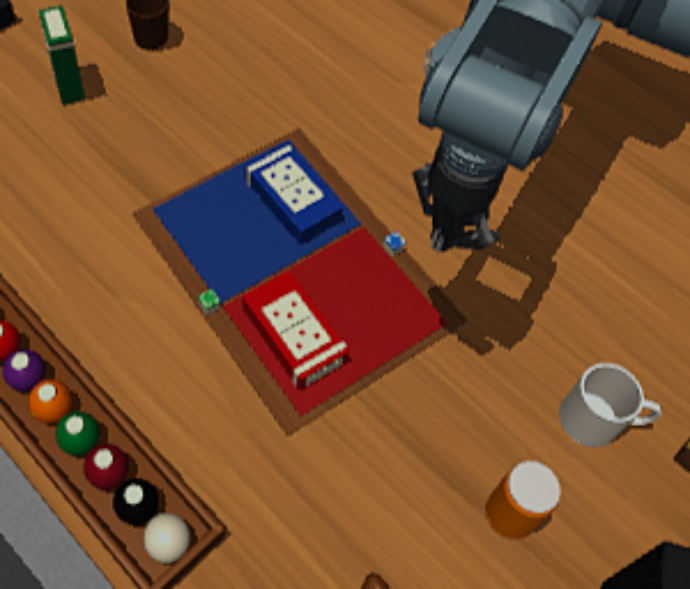

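Both cartons lie flat inside their own mats: blue at px (293,190), red at px (297,335). The bystanders have not moved and the arm is clear.

```bash
python3 -c "
from workcell import arm
print(arm.sign_off())"
```

```text
the job is handed in; nothing more can be done
None
```

I pushed both cartons over, and each lies flat on a broad face within its own mat, red on red and blue on blue; the bystanders were not moved, and the job was handed in at about 10 s.

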